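# Open the touch-latch cupboard beside the saw

## Task

Open the low grey steel cupboard on the worktop so that the spanner inside can be got at: first slide the tape measure that stands in front of it along the worktop, a good two centimetres clear of the door's swing. Then press the handleless door inwards at its round push plate and let go, so that the catch releases and the spring puts it ajar, and with a finger behind its free edge swing it right open, to its stop. Nothing needs to be grasped: do not lift or tip the tape measure or let the door or cupboard strike it, and leave the blade flange, the caliper and the pencil where they lie.

Things in the scene. Friction and masses are not known exactly. Their poses are not given: they have to be found in the camera images.
- cupboard: Grey steel cupboard screwed to the worktop: 130 deep (its x) x 230 wide (its y) x 122 mm high; origin at the centre of its underside, front looking along its -x. One handleless door, 10 mm thick, 5 mm proud of the front frame: outer face at x = -70, y from -98 (free edge) to +98 (hinges), 14 to 110 mm above the worktop. Foot lugs (20 mm wide, 8 mm high) at both sides.
- cupboard_door (a joint): Door angle, rad: 0 shut, latched; grows as the free edge swings out; open stop 1.75. Touch latch: pressed in by 0.017 (3 mm at the push plate, 4 to 5 N; hard stop at 4 mm) it lets go for good; as the finger draws back a damped spring swings the door out to about 0.44 in under 1 s. From there it turns freely, stays where left (friction 0.06 N m).
- door_hinge (a point): Point on the door's vertical hinge axis (left side of the cupboard as the robot sees it), at the height of the door's upper edge, 110 mm above the worktop. Fixed to the cupboard, with its axes: x into the cupboard, y to its left, z up.
- push_plate (a point): Centre of the round steel push plate (32 mm across, 1 mm proud) on the door's outer face, 168 mm from the hinge axis, 82 mm above the worktop. Moves with the door; its x points through the door to the inside, its y along the door towards the hinge, z up.
- door_edge (a point): Top corner of the door's free edge, in the middle of its thickness: 196 mm from the hinge axis, 110 mm above the worktop. Moves with the door; axes as push_plate. On the door's inside, 172 to 188 mm from the hinge axis and 78 to 92 mm above the worktop, the steel striker of the catch stands out 25 mm.
- tape_measure: Tape measure standing upright on the worktop, 40 mm wide (its x) x 80 mm long (its y) x 68 mm high, 0.24 kg or so, origin at the centre of its underside. It stands in the sweep of the door, at any turn. Pushed low down (below 25 mm) it slides; higher up it may tip.
- blade_flange: Bystander: steel blade flange, a disc 70 mm across and 22 mm high with a hub, lying beside the cupboard's right wall (origin at the centre of its underside). Loose; to be left alone.
- caliper: Bystander: steel sliding caliper, 74 x 200 mm (long along its y), 12 mm high, lying to the left in front of the cupboard, outside the door's swing. Loose; to be left alone. Origin at the centre of its underside.
- pencil: Bystander: carpenter's pencil, 173 mm long (its x), 15 wide, 8 mm high, lying on top of the cupboard towards the back. Loose; to be left alone.
Not all that is in view belongs to the job. What is meant by the tape_measure is not orange, and is the smaller of those in its own colour.

How it is judged:
By the outcome, as a careful person would: the job done as asked, in the order asked, and still so for the second after the job is handed in, with the robot touching nothing.
It also fails if it takes over 67 s, if anything falls off the work surface, if the arm or the gripper's body presses on something with over 40 N, if the wrist force passes 120 N, or if a joint passes its speed limit or range.

## Robot

A 6-joint arm with a two-finger parallel gripper is mounted at the origin on a cart in front of the work surface, level with it; the furniture and walls round the work are solid. World frame = base frame: x ahead of the robot, y to its left, z up, the work surface at z = 0. Lengths are in m, angles in degrees, forces in N, time in s.
With the tool pointing down it reaches from about 0.375 to 0.825 m from the base axis. Payload 5.5 kg.
Tool frame: the origin (TCP) lies midway between the tips of the shut fingers; the grasp point (between the pads) lies 19 mm behind it (grasp_offset is the distance from the TCP to the grasp point, in m); z points along the fingers, y is the line along which they close (so a half turn about z gives the same grasp; the last joint's range is limited). The gripper opens to 85 mm and grips with 20 to 120 N. Pads are 22 mm wide; open, the fingers measure 114 mm over their backs; the gripper's body (76 mm by 85 mm) begins 54 mm behind the grasp point. The pads swing forward as they close: fully open they stand 13 mm farther back than shut.
Start: joints at [-71.047, 17.962, -2.699, 69.339, 0, 90], TCP at [0.195, -0.567, 0.231] pointing down, gripper open.
Joint ranges: [-152.73, 152.73], [-39.44, 99.34], [-58.76, 71.6], [-118.89, 123.64], [-81.53, 83.1], [-180, 180]. Speed limits (degrees/s): [136.94, 136.94, 172.46, 180, 180, 180].

## Interface

Orientations are given as [roll, pitch, yaw] about the fixed x, y, z axes, in that order (R = Rz(yaw) Ry(pitch) Rx(roll)).
In Python, from plant import * gives the robot as it stands.
- The arm moves only by the shell command python3 -m jog 'ROWS' [OPENING] [FORCE]. ROWS is JSON, a list of rows, each a list of 2 entries, a list of its own where there are three numbers: the shift along the tool's x, y, z in m, then the turn, a rotation vector about the tool's x, y, z in rad. In form: [[[tx, ty, tz], [ax, ay, az]], ...]. A call has 1 to 20 rows; each row shifts and turns the commanded pose from where the row before left it, along the tool's axes as they then stand; what a row does not reach is not made up. A row lasts 1/12 s, in which the tool goes at most 41.7 mm and 7.16 degrees, less where a joint would pass 70% of its speed; a pose out of reach is approached as far as the arm can. A call is refused whole if a number of a shift passes 0.0417 or a number of a turn 0.125, either way. A call with a gripper value outside its range is refused whole. OPENING is the finger opening in m, from 0 to 0.0854, set as the call begins (- or left out, the last holds). The fingers move at their own pace and stop on an object; FORCE is the grip in N (left out, the last holds). Time passes only in rows, so rows that do not move let the fingers close. It gives the time, the measured TCP pose, the force, the opening and the grip force at its end, in the units of the state.
- sense(): the state, without advancing time (a new reading comes with each control period).
- read_camera(name): name is "scene" or "top" or "wrist"; returns a dict with "img" (420x560x3 uint8, red, green, blue), "depth" (420x560 float32, m along the optical axis (not along the pixel's ray), 0 where there is no reading), "K" (3x3 intrinsics, pixels), "dist" ([k1, k2, p1, p2, k3] as OpenCV has them; the pictures are not rectified), "extrinsics" (4x4, takes a point from camera to world coordinates). Camera axes: x right, y down, z forward; pixel columns grow to the right and rows downward; lengths in m; the calibration is good to about 2 mm. A picture is of the moment at which its call begins.
- hand_in(): hands the job in; it is judged then, once.
The state is a dict: "time": time; "joint_positions": joint angles; "joint_velocities": joint speeds; "tau": joint torques, N m; "tcp_pos": TCP position; "tcp_rot": TCP orientation; "ft_force": force on the tool from outside, world axes, zero at the start; "moment": the same for the moment, N m; "opening": opening from 0.0 (shut) to 1.0 (fully open); "grip_force": force on a finger pad.
Only numpy, scipy, OpenCV 4.12 (cv2) and the standard library are available. Lean on these libraries where they do the work, as an engineer would, in place of code of your own. Each camera call takes 0.05 s, during which the arm holds its last target. There are 200 camera calls.

## Working session

There is one attempt and no reset: what is moved stays moved. The work goes in short steps, Python scripts to look and compute and a shell command to move; the robot and the scene stay as the last step left them, time stands still between calls to the robot, and variables do not carry over. Pictures are saved under pics/ and viewed, at most 10 in all, crops included, and the job is handed in when it is done.

```bash
ls; mkdir -p pics
cat > h.py <<'E'
from plant import *
import numpy as np, cv2
def pts(c):
    K,d=c["K"],np.array(c["dist"]);h,w=c["depth"].shape
    u,v=np.meshgrid(np.arange(w),np.arange(h))
    n=cv2.undistortPoints(np.stack([u,v],-1).reshape(-1,1,2).astype(np.float64),np.array(K),d).reshape(h,w,2)
    z=c["depth"].astype(float)
    P=np.dstack([n[...,0]*z,n[...,1]*z,z,np.ones_like(z)])@np.array(c["extrinsics"]).T
    return np.where(z[...,None]>0,P[...,:3],np.nan)
def save(c,n): cv2.imwrite("pics/"+n,c["img"][...,::-1])
E
python3 - <<'E'
from h import *
s=sense();print(s)
for n in("scene","top"):
    c=read_camera(n);np.savez(n,**{k:np.array(v) for k,v in c.items()});save(c,n+"0.png")
    print(np.array(c["extrinsics"]).round(2))
E
```

```text
pics
{'time': 0.0, 'joint_positions': array([-7.10464645e+01,  1.80049476e+01, -2.75177653e+00,  6.93391069e+01,
       -1.04616610e-03,  8.99997188e+01]), 'joint_velocities': array([-0.05927334, -0.05056981, -0.04390229,  0.04018264,  0.01583855,
       -0.05382363]), 'tau': array([-1.14686018e-04, -5.39589214e+01,  3.39750123e+01,  1.93221134e-02,
        4.23769836e-05, -1.50494891e-06]), 'tcp_pos': array([ 0.1946963 , -0.56695085,  0.2304454 ]), 'tcp_rot': array([-1.79904169e+02,  1.04569438e-03,  1.89538184e+01]), 'ft_force': array([ 0.31107255,  0.09733938, -0.17908301]), 'moment': array([ 0.06331816, -0.01304967,  0.0242086 ]), 'grip_force': 0.0, 'opening': 1.0005460138147255}
[[-0.89 -0.34  0.29  0.18]
 [-0.45  0.65 -0.61  0.88]
 [ 0.02 -0.68 -0.74  1.04]
 [ 0.    0.    0.    1.  ]]
[[-0.02 -0.98  0.18  0.37]
 [-1.    0.02 -0.02  0.1 ]
 [ 0.01 -0.18 -0.98  1.11]
 [ 0.    0.    0.    1.  ]]
```

View pics/scene0.png

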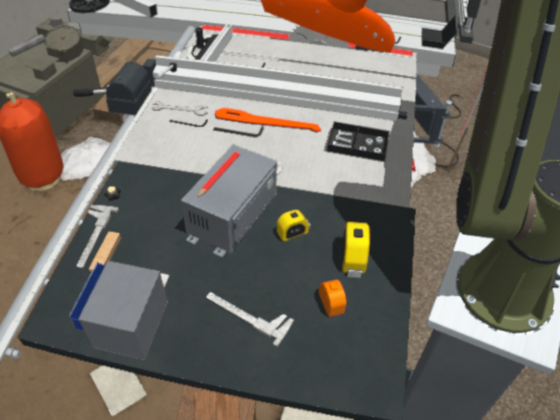

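View pics/top0.png

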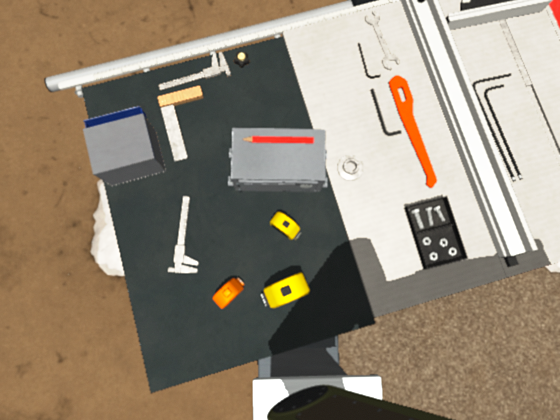

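The top view shows the cupboard at (230–325, 128–190), with its front facing down the picture. The flange is at (349,167), the caliper at (185,235) and the pencil at (280,140). Candidates for the tape measure are small yellow (285,224), large yellow (287,290) and orange (228,292). It is not orange and is the smaller yellow one, so I choose (285,224).

Run:
```python
from h import *
T=dict(np.load("top.npz"));P=pts(T);im=T["img"]
hsv=cv2.cvtColor(im,cv2.COLOR_RGB2HSV)
# cupboard top
m=(P[...,2]>.112)&(P[...,2]<.135)
m[:, :210]=0;m[:,340:]=0;m[:100]=0;m[200:]=0
q=P[m];r=cv2.minAreaRect(q[:,:2].astype(np.float32)*1000);print("cup",r,np.median(q[:,2]),cv2.boxPoints(r))
def rect(n,x0,x1,y0,y1,zl,zh):
    w=P[y0:y1,x0:x1].reshape(-1,3);k=(w[:,2]>zl)&(w[:,2]<zh);w=w[k]
    r=cv2.minAreaRect(w[:,:2].astype(np.float32)*1000)
    print(n,len(w),[np.round(a,1) for a in r],np.percentile(w[:,2],[5,50,95]).round(3),cv2.boxPoints(r).round(0).tolist())
rect("tape",262,308,204,246,.035,.1)
rect("tape full",262,308,204,246,.006,.1)
rect("big",255,318,265,315,.03,.2);rect("bigfull",255,318,265,315,.006,.2)
rect("orange",205,250,272,312,.01,.1)
rect("caliper",160,205,190,280,.005,.04)
rect("flange",335,365,150,182,.006,.04)
for p in [(100,240),(250,230),(330,230),(300,330)]: print(p,P[p[1],p[0]].round(3))
# front of door plane
w=P[185:200,225:330].reshape(-1,3);w=w[(w[:,2]>.03)&(w[:,2]<.105)];print(len(w))
cv2.imwrite("pics/crop.png",cv2.resize(im[120:320,190:380,::-1],None,fx=3,fy=3,interpolation=cv2.INTER_CUBIC))
```

```text
cup ((692.9776611328125, 84.27549743652344), (230.02122497558594, 135.8734588623047), 87.99148559570312) 0.12135146130600322 [[621.05176 -28.28341]
 [756.8418  -33.04551]
 [764.90356 196.83441]
 [629.1135  201.5965 ]]
tape 430 [array([531.2,  71.7]), array([71.8, 39. ]), np.float64(52.4)] [0.039 0.059 0.067] [[494.0, 55.0], [525.0, 31.0], [569.0, 88.0], [538.0, 112.0]]
tape full 507 [array([548.6,  52.5]), array([80.7, 91.4]), np.float64(52.0)] [0.012 0.057 0.066] [[488.0, 49.0], [560.0, -7.0], [609.0, 56.0], [537.0, 112.0]]
big 1023 [array([365.2,  71.6]), array([ 58.3, 105.7]), np.float64(21.6)] [0.053 0.085 0.095] [[319.0, 110.0], [358.0, 12.0], [412.0, 33.0], [373.0, 131.0]]
bigfull 1071 [array([363.4,  76.1]), array([ 58.3, 115.3]), np.float64(21.6)] [0.042 0.084 0.095] [[315.0, 119.0], [358.0, 12.0], [412.0, 33.0], [369.0, 140.0]]
orange 518 [array([363.3, 214.1]), array([38.9, 79.9]), np.float64(44.0)] [0.017 0.058 0.067] [[322.0, 229.0], [377.0, 172.0], [405.0, 199.0], [350.0, 256.0]]
caliper 658 [array([524. , 343.9]), array([217.2, 108.8]), np.float64(0.5)] [0.005 0.008 0.013] [[415.0, 397.0], [416.0, 289.0], [633.0, 290.0], [632.0, 399.0]]
flange 333 [array([ 689.2, -110.8]), array([67.7, 66.3]), np.float64(9.1)] [0.006 0.009 0.022] [[651.0, -83.0], [661.0, -149.0], [728.0, -138.0], [717.0, -73.0]]
(100, 240) [ 0.611  0.911 -0.885]
(250, 230) [0.523 0.161 0.001]
(330, 230) [ 0.518 -0.051  0.   ]
(300, 330) [0.264 0.037 0.001]
409
```

View pics/crop.png

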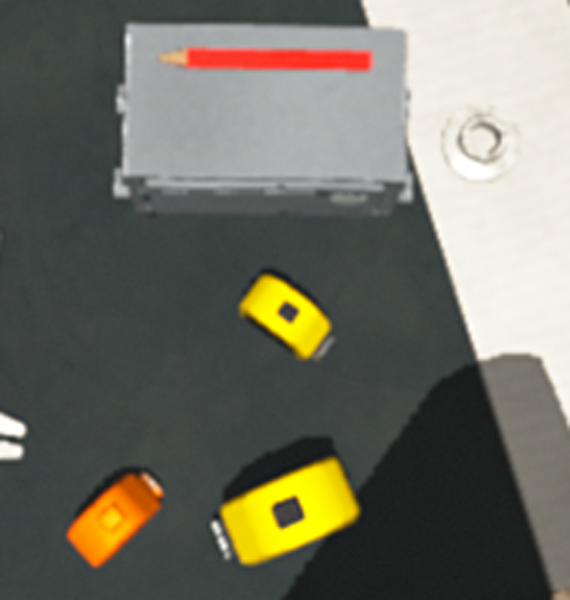

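The crop confirms it: the small yellow tape, about 72–80 × 40 mm and 68 mm high, stands in front of the door, with its hook end to the lower right. Next I check the door plane, the mat edge and the level beyond it.

Run:
```python
from h import *
for n in("top","scene"):
    P=pts(dict(np.load(n+".npz"))).reshape(-1,3)
    w=P[(P[:,2]>.025)&(P[:,2]<.105)&(P[:,0]>.595)&(P[:,0]<.65)&(P[:,1]>0)&(P[:,1]<.16)]
    A=np.c_[np.ones(len(w)),w[:,1]-.08]
    k=np.ones(len(w),bool)
    for _ in range(5):
        s=np.linalg.lstsq(A[k],w[k,0],rcond=None)[0];r=w[:,0]-A@s;k=abs(r)<.006
    print(n,len(w),k.sum(),"x at y=.08",s[0].round(4),"slope",s[1].round(4),"std",r[k].std().round(4))
P=pts(dict(np.load("top.npz")))
for u,v in[(340,230),(350,230),(358,230),(370,230),(390,230),(349,210),(345,195)]: print(u,v,P[v,u].round(3))
```

```text
top 468 468 x at y=.08 0.6244 slope 0.037 std 0.0006
scene 727 727 x at y=.08 0.6259 slope 0.0248 std 0.0012
340 230 [ 0.518 -0.078  0.   ]
350 230 [ 0.518 -0.105 -0.001]
358 230 [ 0.517 -0.126  0.   ]
370 230 [ 0.516 -0.158  0.001]
390 230 [ 0.515 -0.211 -0.001]
349 210 [ 0.572 -0.105 -0.001]
345 195 [ 0.613 -0.096 -0.   ]
```

```bash
python3 -m jog '[[[0.0275,-0.028,0],[0,0,0]],[[0.0275,-0.028,0],[0,0,0]],[[0.0275,-0.028,0],[0,0,0]],[[0.0275,-0.028,0],[0,0,0]],[[0.0275,-0.028,0],[0,0,0]],[[0.0275,-0.028,0],[0,0,0]],[[0.0275,-0.028,0],[0,0,0]],[[0.0275,-0.028,0],[0,0,0]],[[0.0275,-0.028,0],[0,0,0]],[[0.0275,-0.028,0],[0,0,0]],[[0.0275,-0.028,0],[0,0,0]],[[0.0275,-0.028,0],[0,0,0]],[[0.0275,-0.028,0],[0,0,0]],[[0.0275,-0.028,0],[0,0,0]],[[0.0275,-0.028,0],[0,0,0]],[[0.0275,-0.028,0],[0,0,0]],[[0.0275,-0.028,0],[0,0,0]],[[0.0275,-0.028,0],[0,0,0]],[[0.0275,-0.028,0],[0,0,0]],[[0.0275,-0.028,0],[0,0,0]]]' 0.0
python3 -m jog '[[[0,0,0],[0,0,-0.12]],[[0,0,0],[0,0,-0.12]],[[0,0,0],[0,0,-0.12]],[[0,0,0],[0,0,-0.12]],[[0,0,0],[0,0,-0.12]],[[0,0,0],[0,0,-0.12]],[[0,0,0],[0,0,-0.12]],[[0,0,0],[0,0,-0.12]],[[0,0,0],[0,0,-0.12]],[[0,0,0],[0,0,-0.12]],[[0,0,0],[0,0,0]]]'
python3 - <<'E'
from h import *
s=sense();print(s["ft_force"],s["joint_positions"].round(1))
c=read_camera("wrist");save(c,"w1.png");P=pts(c)
w=P[(P[...,2]>.04)&(P[...,2]<.075)&(P[...,0]<.6)&(P[...,0]>.45)&(P[...,1]<.16)&(P[...,1]>0)]
if len(w)>20: print(len(w),cv2.minAreaRect(w[:,:2].astype(np.float32)*1000),cv2.boxPoints(cv2.minAreaRect(w[:,:2].astype(np.float32)*1000)).round())
E
```

```text
time: 1.77
tcp_pos: [0.5334, 0.1428, 0.2309]
tcp_rot: [180.0, 0.0, 19.0]
ft_force: [0.7, -0.3, 0.9]
opening: 0.0
grip_force: 0.0
time: 2.68
tcp_pos: [0.5329, 0.1407, 0.2309]
tcp_rot: [-180.0, 0.0, 87.9]
ft_force: [-0.0, -0.4, -0.1]
opening: -0.001
grip_force: 0.0
[-0.02278105 -0.3639313  -0.11872911] [ 14.8  12.7  -9.6  67.7  -0.  106.9]
1667 ((532.9053344726562, 73.67758178710938), (67.76671600341797, 39.228023529052734), 52.705833435058594) [[497.  59.]
 [528.  35.]
 [569.  89.]
 [538. 113.]]
```

View pics/w1.png

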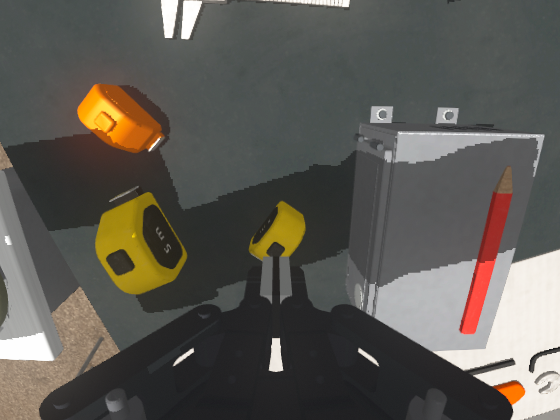

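The wrist view shows the shut fingers at (277,270), just beyond the left (+y) side of the tape at (277,232). The cupboard is on the right and stays clear. Now I lower and push along -y in small steps.

```bash
python3 -m jog '[[[0,0,0.036],[0,0,0]],[[0,0,0.036],[0,0,0]],[[0,0,0.036],[0,0,0]],[[0,0,0.036],[0,0,0]],[[0,0,0.036],[0,0,0]],[[0,0,0.025],[0,0,0]],[[0,0,0.012],[0,0,0]],[[0,0,0],[0,0,0]]]'
python3 -m jog '[[[-0.006,0,0],[0,0,0]],[[-0.006,0,0],[0,0,0]],[[-0.006,0,0],[0,0,0]],[[-0.006,0,0],[0,0,0]],[[-0.006,0,0],[0,0,0]],[[-0.006,0,0],[0,0,0]],[[-0.006,0,0],[0,0,0]],[[-0.006,0,0],[0,0,0]],[[-0.006,0,0],[0,0,0]],[[-0.006,0,0],[0,0,0]]]'
cat > tp.py <<'E'
from h import *
for n in("wrist","top"):
    P=pts(read_camera(n));s=sense()["tcp_pos"]
    w=P[(P[...,2]>.035)&(P[...,2]<.072)&(P[...,0]<.605)&(P[...,0]>.42)&(P[...,1]<s[1]-.012)&(P[...,1]>-.25)]
    if len(w)<20: print(n,len(w));continue
    r=cv2.minAreaRect(w[:,:2].astype(np.float32)*1000);print(n,len(w),[np.round(a) for a in r],cv2.boxPoints(r).round().tolist(),w[:,2].max().round(3))
E
python3 tp.py
```

```text
time: 3.4
tcp_pos: [0.5301, 0.14, 0.0108]
tcp_rot: [-179.7, 0.1, 87.5]
ft_force: [-0.4, -0.5, -1.0]
opening: -0.003
grip_force: 0.0
time: 4.23
tcp_pos: [0.5308, 0.0803, 0.0144]
tcp_rot: [180.0, -0.0, 87.7]
ft_force: [0.8, 2.6, 2.6]
opening: 0.001
grip_force: 1.4
wrist 360 [array([530.,  62.]), array([5., 9.]), np.float64(5.0)] [[527.0, 67.0], [528.0, 57.0], [533.0, 58.0], [533.0, 67.0]] 0.061
top 0
```

Run:
```python
from h import *
a=read_camera("wrist")["img"];b=read_camera("scene")["img"]
o=np.hstack([cv2.resize(a,(400,300)),cv2.resize(b[150:300,180:380],(400,300))]);cv2.imwrite("pics/w2.png",o[...,::-1])
```

```text
(no output)
```

View pics/w2.png

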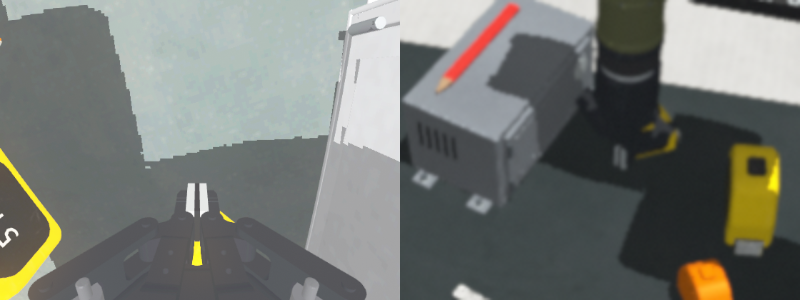

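The fingers stand at the tape's left side. The tape shows yellow behind them and a sliver on the -x side, and it is upright. I push on, back off a little and measure.

```bash
python3 -m jog '[[[-0.006,0,0],[0,0,0]],[[-0.006,0,0],[0,0,0]],[[-0.006,0,0],[0,0,0]],[[-0.006,0,0],[0,0,0]],[[-0.006,0,0],[0,0,0]],[[-0.006,0,0],[0,0,0]],[[-0.006,0,0],[0,0,0]],[[-0.006,0,0],[0,0,0]],[[-0.006,0,0],[0,0,0]],[[-0.006,0,0],[0,0,0]],[[0.02,0,0],[0,0,0]],[[0.04,0,0],[0,0,0]],[[0.04,0,0],[0,0,0]],[[0,0,0],[0,0,0]]]'
python3 tp.py; python3 -c "
from h import *
c=read_camera('top');cv2.imwrite('pics/t2.png',cv2.resize(c['img'][120:320,190:390,::-1],None,fx=2.5,fy=2.5))"
```

```text
time: 5.6
tcp_pos: [0.5333, 0.1261, 0.0147]
tcp_rot: [179.9, -0.2, 88.0]
ft_force: [1.6, -0.5, 0.1]
opening: 0.002
grip_force: 0.0
wrist 0
top 283 [array([512., -28.]), array([70., 29.]), np.float64(26.0)] [[475.0, -30.0], [487.0, -56.0], [550.0, -26.0], [538.0, 0.0]] 0.071
```

View pics/t2.png

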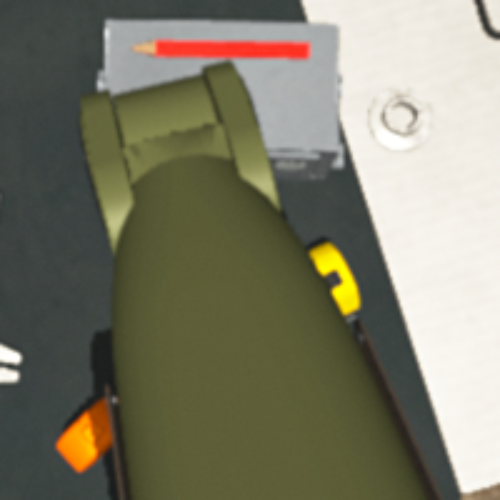

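The tape, at (335,278) in the crop, is upright, turned to about 26° and still partly inside the swing. One more push, centred on it.

```bash
python3 -m jog '[[[-0.03,-0.018,0],[0,0,0]],[[-0.03,0,0],[0,0,0]],[[-0.02,0,0],[0,0,0]],[[-0.007,0,0],[0,0,0]],[[-0.007,0,0],[0,0,0]],[[-0.007,0,0],[0,0,0]],[[-0.007,0,0],[0,0,0]],[[-0.007,0,0],[0,0,0]],[[-0.007,0,0],[0,0,0]],[[-0.007,0,0],[0,0,0]],[[-0.007,0,0],[0,0,0]],[[-0.007,0,0],[0,0,0]],[[-0.007,0,0],[0,0,0]],[[-0.007,0,0],[0,0,0]],[[-0.007,0,0],[0,0,0]]]'
python3 -m jog '[[[0.02,0,0],[0,0,0]],[[0.03,0,-0.02],[0,0,0]],[[0.02,0,-0.04],[0,0,0]],[[0,0,-0.04],[0,0,0]],[[0,0,-0.04],[0,0,0]],[[0,0,-0.04],[0,0,0]],[[0,0,0],[0,0,0]]]'
python3 tp.py
```

```text
time: 7.0
tcp_pos: [0.5078, -0.0429, 0.0143]
tcp_rot: [180.0, -0.0, 87.7]
ft_force: [0.2, 3.1, 0.6]
opening: 0.005
grip_force: 0.7
time: 7.58
tcp_pos: [0.5151, 0.0258, 0.1996]
tcp_rot: [179.3, 0.0, 87.7]
ft_force: [2.1, 0.1, 0.6]
opening: 0.004
grip_force: 0.0
wrist 285 [array([509., -73.]), array([72., 35.]), np.float64(24.0)] [[469.0, -71.0], [483.0, -103.0], [549.0, -74.0], [535.0, -42.0]] 0.054
top 0
```

The tape now lies with its nearest corner at about (0.535, -0.042), which is 0.24 m from the hinge against a swing of 0.197 m. That clears it by about 4 cm. Next I turn the tool to face the door and check the push plate.

```bash
python3 -m jog '[[[0,0,0],[0,0,-0.121]],[[0,0,0],[0,0,-0.121]],[[0,0,0],[0,0,-0.121]],[[0,0,0],[0,0,-0.121]],[[0,0,0],[0,0,-0.121]],[[0,0,0],[0,0,-0.121]],[[0,0,0],[0,0,-0.121]],[[0,0,0],[0,0,-0.121]],[[0,0,0],[0,0,-0.121]],[[0,0,0],[0,0,-0.121]],[[0,0,0],[0,0,-0.121]],[[0,0,0],[0,0,-0.121]],[[0,0,0],[0,0,-0.121]],[[0,0,0],[0,0,0]]]'
python3 - <<'E'
from h import *
P=pts(dict(np.load("top.npz")));print(P[183:190,306].round(3))
a=read_camera("top")["img"];c=read_camera("wrist");np.savez("wr",**{k:np.array(v) for k,v in c.items()})
o=np.hstack([cv2.resize(c["img"],(400,300)),cv2.resize(a[120:270,190:390],(400,300))]);cv2.imwrite("pics/w3.png",o[...,::-1])
E
```

```text
time: 8.85
tcp_pos: [0.5093, 0.0256, 0.1897]
tcp_rot: [-179.9, -0.2, 178.0]
ft_force: [0.1, 0.4, -0.7]
opening: 0.001
grip_force: 0.0
[[0.623 0.017 0.1  ]
 [0.622 0.016 0.096]
 [0.621 0.016 0.09 ]
 [0.621 0.015 0.08 ]
 [0.623 0.014 0.061]
 [0.623 0.013 0.049]
 [0.622 0.012 0.041]]
```

View pics/w3.png

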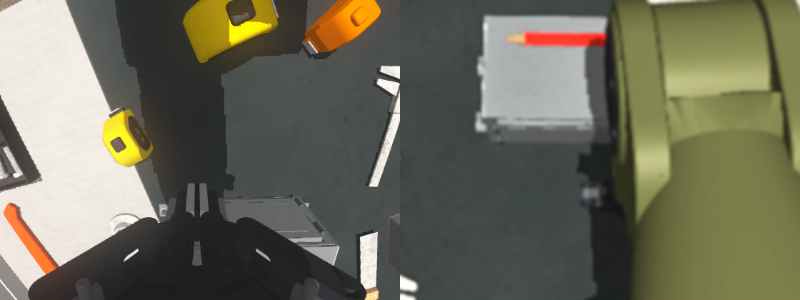

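The plate is measured at (0.621, 0.016, 0.08), as expected. The tape stands upright at (128,138) in the left half, clear of the swing. Going down in front of the plate.

```bash
python3 -m jog '[[[-0.016,-0.003,0.03],[0,0,0]],[[-0.016,-0.002,0.03],[0,0,0]],[[-0.016,-0.002,0.03],[0,0,0]],[[-0.016,0,0.025],[0,0,0]],[[-0.008,0,0.003],[0,0,0]],[[0,0,0],[0,0,0]],[[0,0,0],[0,0,0]]]'
python3 -m jog '[[[-0.006,0,0],[0,0,0]],[[-0.006,0,0],[0,0,0]],[[-0.006,0,0],[0,0,0]],[[-0.004,0,0],[0,0,0]],[[-0.004,0,0],[0,0,0]],[[-0.002,0,0],[0,0,0]],[[0,0,0],[0,0,0]]]'
```

```text
time: 9.53
tcp_pos: [0.5822, 0.0165, 0.074]
tcp_rot: [-180.0, -0.0, 177.8]
ft_force: [-0.3, -0.3, -0.1]
opening: -0.002
grip_force: 0.0
time: 10.12
tcp_pos: [0.6103, 0.0155, 0.0736]
tcp_rot: [-180.0, -0.0, 177.8]
ft_force: [0.1, -0.2, -0.5]
opening: -0.004
grip_force: 0.1
```

```bash
python3 -m jog '[[[-0.001,0,0],[0,0,0]],[[-0.001,0,0],[0,0,0]],[[-0.001,0,0],[0,0,0]],[[0,0,0],[0,0,0]]]'; python3 -m jog '[[[-0.001,0,0],[0,0,0]],[[0,0,0],[0,0,0]]]'
```

```text
time: 10.45
tcp_pos: [0.6127, 0.0154, 0.0734]
tcp_rot: [180.0, -0.1, 177.8]
ft_force: [-3.1, -0.2, 1.6]
opening: -0.0
grip_force: 2.0
time: 10.62
tcp_pos: [0.6139, 0.0154, 0.0733]
tcp_rot: [180.0, -0.0, 177.8]
ft_force: [-4.0, 0.6, 1.3]
opening: 0.002
grip_force: 2.1
```

```bash
python3 -m jog '[[[-0.001,0,0],[0,0,0]],[[0,0,0],[0,0,0]]]'; python3 -m jog '[[[-0.0007,0,0],[0,0,0]],[[0,0,0],[0,0,0]]]'
```

```text
time: 10.78
tcp_pos: [0.614, 0.0154, 0.0733]
tcp_rot: [180.0, -0.1, 177.8]
ft_force: [-7.6, 1.7, 4.0]
opening: 0.002
grip_force: 3.4
time: 10.95
tcp_pos: [0.6141, 0.0154, 0.0733]
tcp_rot: [180.0, -0.2, 177.8]
ft_force: [-7.6, 1.5, 6.3]
opening: -0.002
grip_force: 4.3
```

```bash
python3 -m jog '[[[0.01,0,0],[0,0,0]],[[0.015,0,0],[0,0,0]],[[0.025,0,0],[0,0,0]],[[0.03,0,0],[0,0,0]],[[0.03,0,0],[0,0,0]],[[0,0,-0.03],[0,0,0]],[[0,0,-0.04],[0,0,0]],[[0,0,-0.04],[0,0,0]],[[0,0,0],[0,0,0]],[[0,0,0],[0,0,0]],[[0,0,0],[0,0,0]],[[0,0,0],[0,0,0]]]'
python3 - <<'E'
from h import *
H=np.array([.6335,.1845])
for n in("scene","wrist"):
    c=read_camera(n);P=pts(c)
    if n=="scene": cv2.imwrite("pics/s3.png",cv2.resize(c["img"][130:280,170:370,::-1],(800,600)))
    w=P[(P[...,2]>.03)&(P[...,2]<.113)&(P[...,0]<.622)&(P[...,0]>.5)&(P[...,1]<.19)&(P[...,1]>-.03)]
    print(n,len(w))
    if len(w)>30:
        d=H-w[:,:2];a=np.arctan2(d[:,0],d[:,1])+np.radians(-2.0)*1;r=np.hypot(*d.T);k=r>.1
        print(np.percentile(a[k],[10,50,90]).round(3),r.max().round(3), w[:,0].min().round(3))
E
```

```text
time: 11.95
tcp_pos: [0.5057, 0.0194, 0.1826]
tcp_rot: [-180.0, -0.1, 177.8]
ft_force: [-0.0, 0.6, -0.5]
opening: 0.001
grip_force: 0.0
scene 1522
[0.426 0.451 0.467] 0.201 0.541
wrist 7162
[0.439 0.465 0.478] 0.197 0.541
```

View pics/s3.png

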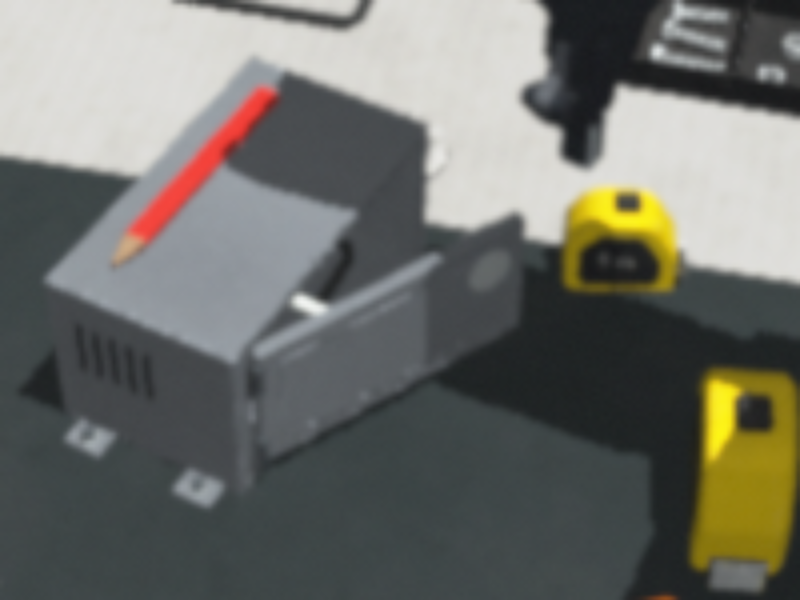

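The door is ajar at about 0.44 rad, its edge at (515,290), and nothing else has moved. Next I turn the tool parallel to the door and lower the fingers behind it.

```bash
python3 -m jog '[[[0,0,0],[0,0,0.109]],[[0,0,0],[0,0,0.109]],[[0,0,0],[0,0,0.109]],[[0,0,0],[0,0,0.109]],[[-0.022,0.018,0],[0,0,0]],[[-0.022,0.018,0],[0,0,0]],[[-0.022,0.019,0],[0,0,0]],[[0,0,0],[0,0,0]],[[0,0,0],[0,0,0]]]'
```

```text
time: 12.8
tcp_pos: [0.59, 0.0385, 0.1817]
tcp_rot: [-179.9, -0.1, 152.9]
ft_force: [-1.5, -0.1, 0.5]
opening: -0.001
grip_force: 0.0
```

```bash
python3 -m jog '[[[0,0,0.025],[0,0,0]],[[0,0,0.025],[0,0,0]],[[0,0,0.025],[0,0,0]],[[0,0,0.025],[0,0,0]],[[0,0,0.016],[0,0,0]],[[0,0,0],[0,0,0]],[[0,0,0],[0,0,0]],[[0.004,0,0],[0,0,0]],[[0.004,0,0],[0,0,0]],[[0.003,0,0],[0,0,0]],[[0,0,0],[0,0,0]]]'
```

```text
time: 13.72
tcp_pos: [0.5801, 0.0437, 0.0689]
tcp_rot: [179.9, 0.1, 152.9]
ft_force: [-0.0, 0.3, 1.8]
opening: 0.0
grip_force: 0.0
```

```bash
python3 -m jog '[[[0.0075,-0.0006,0],[0,0,0.05]],[[0.0075,-0.0006,0],[0,0,0.05]],[[0.0075,-0.0006,0],[0,0,0.05]],[[0.0075,-0.0006,0],[0,0,0.05]],[[0.0075,-0.0006,0],[0,0,0.05]],[[0.0075,-0.0006,0],[0,0,0.05]],[[0.0075,-0.0006,0],[0,0,0.05]],[[0.0075,-0.0006,0],[0,0,0.05]],[[0.0075,-0.0006,0],[0,0,0.05]],[[0.0075,-0.0006,0],[0,0,0.05]],[[0.0075,-0.0006,0],[0,0,0.05]],[[0.0075,-0.0006,0],[0,0,0.05]]]'
cat > rr.py <<'E'
from h import *
s=sense();H=np.array([.6335,.1845]);y=np.radians(s["tcp_rot"][2]);th=np.pi-y;n=np.array([np.cos(th),-np.sin(th)]);u=np.array([-np.sin(th),-np.cos(th)])
d=s["tcp_pos"][:2]-H;print("th_tool",th-.035,"r",d@u,"n",d@n,s["ft_force"])
E
python3 rr.py
```

```text
time: 14.72
tcp_pos: [0.5104, 0.0985, 0.0686]
tcp_rot: [179.9, 0.1, 118.3]
ft_force: [-1.2, -1.0, 4.0]
opening: -0.001
grip_force: 0.0
th_tool 1.0414183706810436 r 0.14918562210722972 n 0.0172814902557507 [-1.1648981  -0.977507    3.95084637]
```

```bash
python3 -m jog '[[[0.0075,-0.0006,0],[0,0,0.05]],[[0.0075,-0.0006,0],[0,0,0.05]],[[0.0075,-0.0006,0],[0,0,0.05]],[[0.0075,-0.0006,0],[0,0,0.05]],[[0.0075,-0.0006,0],[0,0,0.05]],[[0.0075,-0.0006,0],[0,0,0.05]],[[0.0075,-0.0006,0],[0,0,0.05]],[[0.0075,-0.0006,0],[0,0,0.05]],[[0.0075,-0.0006,0],[0,0,0.05]],[[0.0075,-0.0006,0],[0,0,0.05]],[[0.006,-0.0006,0],[0,0,0.04]],[[0.004,0,0],[0,0,0.03]],[[0.003,0,0],[0,0,0.02]],[[0,0,0],[0,0,0]]]'
python3 rr.py
```

```text
time: 15.88
tcp_pos: [0.4849, 0.1822, 0.0684]
tcp_rot: [179.9, -0.1, 84.7]
ft_force: [0.5, 0.8, 1.7]
opening: 0.001
grip_force: 0.0
th_tool 1.628396728792167 r 0.14778271692267125 n 0.01606144203178252 [0.49944807 0.76226179 1.70181877]
```

```bash
python3 -m jog '[[[0.003,0,0],[0,0,0.02]],[[0.003,0,0],[0,0,0.02]],[[0.003,0,0],[0,0,0.02]],[[0.003,0,0],[0,0,0.02]],[[0.003,0,0],[0,0,0.02]],[[0.0015,0,0],[0,0,0.01]],[[0,0,0],[0,0,0]]]';python3 rr.py
python3 -m jog '[[[0.002,0,0],[0,0,0.01]],[[0.001,0,0],[0,0,0]],[[0,0,0],[0,0,0]]]';python3 rr.py
```

```text
time: 16.47
tcp_pos: [0.4847, 0.1905, 0.0668]
tcp_rot: [180.0, 0.9, 78.2]
ft_force: [-2.5, -23.5, 5.1]
opening: -0.001
grip_force: 0.0
th_tool 1.7417957633328986 r 0.14692772966339968 n 0.024523063686210784 [ -2.51570916 -23.46460645   5.10284478]
time: 16.72
tcp_pos: [0.4844, 0.1903, 0.0665]
tcp_rot: [179.9, 1.2, 77.6]
ft_force: [-4.4, -34.9, 9.7]
opening: 0.002
grip_force: 0.0
th_tool 1.7530461580026524 r 0.14686517723217743 n 0.02643125488678389 [ -4.36903585 -34.93850012   9.65934556]
```

A force of 35 N means the door is at a stop. I back off, rise and measure.

```bash
python3 -m jog '[[[-0.004,0,0],[0,0,0]],[[-0.008,0,0],[0,0,0]],[[-0.02,0,0],[0,0,0]],[[-0.02,0,0],[0,0,0]],[[0,0,-0.03],[0,0,0]],[[0,0,-0.04],[0,0,0]],[[0,0,-0.04],[0,0,0]],[[0,0,-0.04],[0,0,0]],[[0,0,-0.04],[0,0,0]],[[0,0,0],[0,0,0]]]'
python3 - <<'E'
from h import *
for n in("scene","wrist","top"):
    c=read_camera(n);P=pts(c)
    if n=="scene": cv2.imwrite("pics/s4.png",c["img"][...,::-1])
    w=P[(P[...,2]>.09)&(P[...,2]<.114)&(P[...,0]<.6)&(P[...,0]>.42)&(P[...,1]<.27)&(P[...,1]>.15)]
    print(n,len(w))
    if len(w)>30:
        s=np.polyfit(w[:,0],w[:,1],1);print("slope",s,"angle",np.pi/2-np.arctan(s[0])-.035,w.min(0).round(3),w.max(0).round(3))
E
```

```text
time: 17.55
tcp_pos: [0.4803, 0.1511, 0.2662]
tcp_rot: [179.4, -0.4, 77.8]
ft_force: [0.8, 0.0, -0.4]
opening: 0.001
grip_force: 0.0
scene 621
slope [-0.2105643   0.31336754] angle 1.743328922037935 [0.435 0.18  0.09 ] [0.6   0.225 0.114]
wrist 2286
slope [-0.20778275  0.31102098] angle 1.7406639799128552 [0.434 0.18  0.09 ] [0.6   0.225 0.113]
top 0
```

View pics/s4.png

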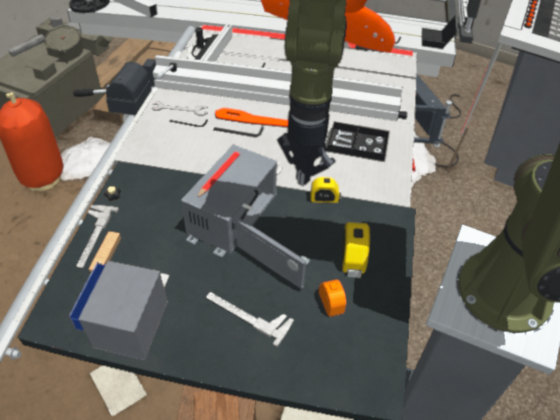

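The picture shows the door fully open at about 1.74 rad, with its edge at (303,285). The tape stands upright at (325,190), and the caliper, pencil and flange are where they were. One last clearance check, then I hand in.

Run:
```python
from h import *
P=pts(read_camera("scene"));Q=pts(read_camera("wrist"));H=np.array([.6335,.1845])
for X in(P,Q):
    w=X[(X[...,2]>.01)&(X[...,2]<.072)&(X[...,0]<.6)&(X[...,0]>.44)&(X[...,1]<.0)&(X[...,1]>-.16)]
    if len(w): print(len(w),np.percentile(np.hypot(*(w[:,:2]-H).T),[0,1]).round(3),w[:,2].max().round(3))
s=sense();print(np.abs(s["ft_force"]).max())
if len(w) and np.hypot(*(w[:,:2]-H).T).min()>.22: print(hand_in())
```

```text
611 [0.249 0.25 ] 0.069
383 [0.249 0.25 ] 0.041
0.395849169508102
the job is handed in; nothing more can be done
None
```

Job handed in: the tape measure was slid about 5 cm clear of the door's swing and still stands upright, the catch was released at the push plate, and the door was swung open to its stop (measured about 1.74 rad); the flange, caliper and pencil were left alone.

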